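# Seat a keyed die bushing in the press base and lock it with the keeper

### The job

Pick up the brass die bushing by its black grip and set it into the round keyed pocket of the grey press base, turned so that its key finds the slot; press only lightly and shuffle it until it drops fully home on the pocket floor. Then let go of it and swing the steel keeper by its red pin all the way round, until its blade lies over the bushing's flange. Leave the other things on the bench where they are.

Things in the scene. Friction and masses are not known exactly. Their poses are not given: they have to be found in the camera images.
- die_bushing: Loose brass bushing, 0.2 to 0.33 kg, upright on the bench. Origin: centre of its underside, z up. Round pilot, diameter 46 mm, z 0 to 18 mm, with a 0.8 mm chamfer at the bottom; flange, diameter 64 mm, z 18 to 24 mm, with a red mark above the key; black grip bar above it.
- bushing_key (a point): Outer end of the bushing's key lug, on its +x side, 29 mm from its axis and 13 mm above its underside. The lug is 10 mm wide and spans z 8 to 18 mm only: the lowest 8 mm of the bushing are plain round.
- bushing_grip (a point): Centre of the black grip bar, on the bushing's axis, 47 mm above its underside. The bar is 14 mm thick along the bushing's x, 24 mm long along y, z 24 to 63 mm: grasp it from above across the 14 mm, fingertips above the flange (z over 25 mm).
- press_base: Grey plate bolted to the bench, 130 mm (x) by 160 mm (y -97 to +63), 12 mm thick. Origin: at bench height under the nominal pocket centre, z up. A clamped dark steel ring, outer diameter 84 mm, lies on it, z 12 to 29 mm. Three clamp screws, tops at z 36 mm, stand 53 mm from the origin at 60, 180 and -60 degrees from +x. Push the bushing on it with less than 40 N.
- pocket (a point): NOMINAL centre of the pocket's floor, 12 mm above the base's origin. The pocket is the ring's round hole, 49 mm wide, 17 mm deep, no chamfer. The ring was clamped by eye: the real hole lies up to 5 mm off along x and along y, which this point does not show; find it by feel or sight. It does not shift under light forces. Bushing origin fully home: z 12 mm in the base's frame.
- key_slot (a point): NOMINAL place of the key slot at the ring's top, 28 mm from the pocket centre to the base's +x, z 29 mm. The slot is 13 mm wide, reaches 32 mm from the hole's centre, with a red mark beyond it. The real slot is turned up to 0.3 rad either way, not shown here. With the pilot in the hole but the key still on the ring's top, the bushing's origin is at z 21 mm.
- keeper (a joint): Angle of the keeper, a flat steel bar. 0: open, its 50 mm blade points to the base's +x, its tail with the red pin to -x. It grows counter-clockwise from above, to a stop at 1.62 rad; at 1.57 the blade points to +y over the seated bushing's flange, the pin to -y. Starts at 0 to 0.3, turns with about 2 N at the pin, stays where left. A bushing not fully home blocks it.
- keeper_pin (a point): Grasp point on the keeper's upright red pin, diameter 12 mm, 45 mm from the hinge axis. The point is at z 60.5 mm in the base's frame; the pin stands from the bar's top (44.5 mm) to 72.5 mm.
- keeper_hinge (a point): Point on the keeper's vertical hinge axis, at (0, -72 mm) in the base's frame, z 38.5 mm: the underside of the bar, which is 6 mm thick. A seated bushing's flange top is at z 36 mm.
- flat_brush: flat brush with wooden handle, 206 mm long, a bystander lying on the bench; leave it alone. Origin: centre of its underside.
- screwdriver: red-handled screwdriver, 206 mm long, a bystander lying on the bench; leave it alone. Origin: centre of its underside.
- sieve_brush: round wooden sieve brush, 175 mm long, a bystander lying on the bench; leave it alone. Origin: centre of its underside.
- marker: felt marker, 137 mm long, a bystander lying on the bench; leave it alone. Origin: centre of its underside.
- eraser: eraser in a blue sleeve, 52 mm long, a bystander lying on the bench; leave it alone. Origin: centre of its underside.
Things that resemble listed ones, but are neither listed nor needed, are in the scene too. Of the things that look like the die_bushing, the larger one is meant.

How it is judged:
By the outcome, as a careful person would: the job done as asked, in the order asked, and still so for the second after the job is handed in, with the robot touching nothing.
It also fails if it takes over 72 s, if anything falls off the work surface, if the arm or the gripper's body presses on something with over 40 N, if the wrist force passes 120 N, or if a joint passes its speed limit or range.

### The arm

A 6-joint arm with a two-finger parallel gripper is mounted at the origin on a cart in front of the work surface, level with it; the furniture and walls round the work are solid. World frame = base frame: x ahead of the robot, y to its left, z up, the work surface at z = 0. Lengths are in m, angles in rad, forces in N, time in s.
With the tool pointing down it reaches from about 0.375 to 0.925 m from the base axis. Payload 5.7 kg.
Tool frame: the origin (TCP) lies midway between the tips of the shut fingers; the grasp point (between the pads) lies 19 mm behind it; z points along the fingers, y is the direction in which the jaws open and shut (so a half turn about z gives the same grasp; the last joint's range is limited). The gripper opens to 85 mm and grips with 20 to 120 N. Pads are 22 mm wide; open, the fingers measure 114 mm over their backs; the gripper's body (76 mm by 85 mm) begins 54 mm behind the grasp point. The pads swing forward as they close: fully open they stand 13 mm farther back than shut.
Start: joints at [-1.319, 0.359, 1.51, -0, 1.272, -0.115], TCP at [0.215, -0.56, 0.231] pointing down, gripper open.
Joint ranges: [-2.97, 2.97], [-1.01, 2.36], [0.21, 2.38], [-0.96, 4.11], [0.2, 2.71], [-2.98, 2.98]. Speed limits (rad/s): [2.39, 2.39, 3.14, 3.14, 3.14, 3.14].

### API

Orientations are given as a unit quaternion [x, y, z, w].
In Python, from plant import observe, camera, job_done gives the robot as it stands. The module is installed in compiled form; this text tells all that it offers.
- The arm moves only by the tool carry_out, never from a script. Its argument "increments" is a list of rows, each a list of 3 entries, a list of its own where there are three numbers: the turn, a rotation vector about the tool's x, y, z in degrees, then the shift along the tool's x, y, z in m, then the closure, from 0 (fully open) to 1 (shut). A call has 1 to 12 rows; each row is the pose to reach, as a shift and turn from the pose measured when the call began, along the tool's axes at that moment; what a row does not reach only later rows make up. A row lasts 1/12 s, in which the tool goes at most 41.7 mm and 7.16 degrees, less where a joint would pass 70% of its speed; a pose out of reach is approached as far as the arm can. A call with a gripper value outside its range is refused whole. The fingers move at their own pace and stop on an object; "force" is the grip in N (left out, the last holds). Time passes only in rows, so rows that repeat a pose let the fingers close. It gives the time, the measured TCP pose, the force and the opening at its end, in the units of the state.
- observe(): the state, without advancing time (a new reading comes with each control period).
- camera(name): name is "scene" or "top" or "wrist"; returns a dict with "image" (420x560x3 uint8, red, green, blue), "fx", "fy", "cx", "cy" (pixels), "D" ([k1, k2, p1, p2, k3] as OpenCV has them; the pictures are not rectified), "rvec" (rotation vector, rad) and "tvec" (3), from world to camera coordinates, as OpenCV has them. Camera axes: x right, y down, z forward; pixel columns grow to the right and rows downward; lengths in m; the calibration is good to about 2 mm. A picture is of the moment at which its call begins. There is no depth.
- job_done(): hands the job in, once; it reports no verdict.
The state is a dict: "time_s": time; "q": joint angles; "qd": joint speeds; "joint_efforts": joint torques, N m; "tcp_pos": TCP position; "tcp_rot": TCP orientation; "force": force on the tool from outside, world axes, zero at the start; "torque": the same for the moment, N m; "grip_width": finger opening in m.
Only numpy, scipy, OpenCV 4.12 (cv2) and the standard library are available. Lean on these libraries where they do the work, as an engineer would, in place of code of your own. Each camera call takes 0.05 s, during which the arm holds its last target.

## Working session

There is one attempt and no reset: what is moved stays moved. The work goes in short steps, Python scripts to look and compute and a tool call to move; the robot and the scene stay as the last step left them, time stands still between calls to the robot, and variables do not carry over. Pictures are saved under pics/ and viewed, and the job is handed in when it is done.

Besides the shell and the picture viewer there is one more tool, called after "Call:" by a JSON object that holds its "name" and its "arguments", one argument or row to a line. carry_out: Moves the arm, as the interface text tells. Its arguments: {"type":"object","properties":{"increments":{"type":"array"},"force":{"type":"number"}},"required":["increments"]}

```bash
mkdir -p pics; cat > h.py <<'E'
import numpy as np, cv2
from plant import observe, camera, job_done
from scipy.spatial.transform import Rotation as R
def snap(n,f):
    c=camera(n); cv2.imwrite(f'pics/{f}.png',cv2.cvtColor(c['image'],cv2.COLOR_RGB2BGR))
    np.savez(f'pics/{f}.npz',**{k:np.array(v) for k,v in c.items()}); return c
def load(f): 
    d=np.load(f'pics/{f}.npz'); return {k:d[k] for k in d}
def K(c): return np.array([[c['fx'],0,c['cx']],[0,c['fy'],c['cy']],[0,0,1.]],float)
def ray(c,uv):
    p=cv2.undistortPoints(np.array([[uv]],float),K(c),np.array(c['D'],float))[0,0]
    Rm=cv2.Rodrigues(np.array(c['rvec'],float))[0]; t=np.array(c['tvec'],float).ravel()
    return -Rm.T@t, Rm.T@np.array([p[0],p[1],1.])
def onz(c,uv,z):
    o,d=ray(c,uv); return o+d*(z-o[2])/d[2]
def proj(c,P):
    return cv2.projectPoints(np.atleast_2d(np.array(P,float)),np.array(c['rvec'],float),np.array(c['tvec'],float),K(c),np.array(c['D'],float))[0][:,0]
E
python3 - <<'E'
from h import *
s=observe(); print({k:np.round(v,3) for k,v in s.items()})
for n in ['scene','top','wrist']:
    c=snap(n,n+'0'); o,d=ray(c,(280,210)); print(n,o,d,c['fx'])
E
```

```text
{'time_s': np.float64(0.0), 'q': array([-1.319,  0.36 ,  1.511,  0.   ,  1.272, -0.115]), 'qd': array([ 0.   ,  0.   , -0.001,  0.   , -0.001, -0.001]), 'joint_efforts': array([-2.0000e-03, -5.2763e+01, -2.7862e+01, -0.0000e+00,  1.3000e-02,
        0.0000e+00]), 'tcp_pos': array([ 0.215, -0.559,  0.23 ]), 'tcp_rot': array([ 0.983,  0.182, -0.   , -0.001]), 'force': array([-0.259, -0.312,  0.385]), 'torque': array([ 0.011, -0.019,  0.002]), 'grip_width': np.float64(0.085)}
scene [0.04196837 1.08358828 0.72679558] [ 0.37847623 -0.77986265 -0.49870245] 426.3729339597884
top [0.27868049 0.01808847 1.43315071] [ 0.1947044   0.01193209 -0.98079025] 499.41252140954106
wrist [ 0.28924766 -0.53213998  0.3730104 ] [-0.29727334 -0.10379289 -0.94921014] 356.50686327669627
```

```bash
ls pics; python3 -c "
import cv2
for n in ['top0','scene0']:
    a=cv2.imread(f'pics/{n}.png'); cv2.imwrite(f'pics/{n}_b.png',cv2.resize(a,(784,588)))"
```

```text
scene0.npz
scene0.png
top0.npz
top0.png
wrist0.npz
wrist0.png
```

View pics/top0_b.png

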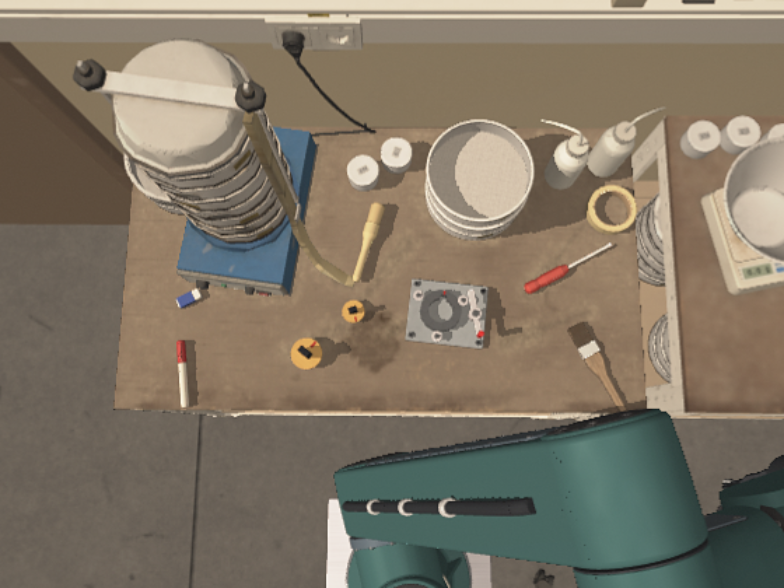

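View pics/scene0_b.png

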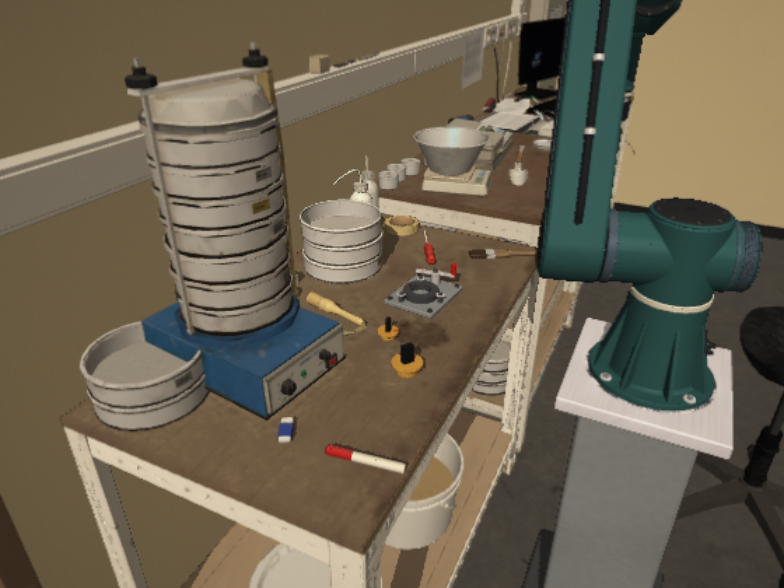

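View pics/wrist0.png

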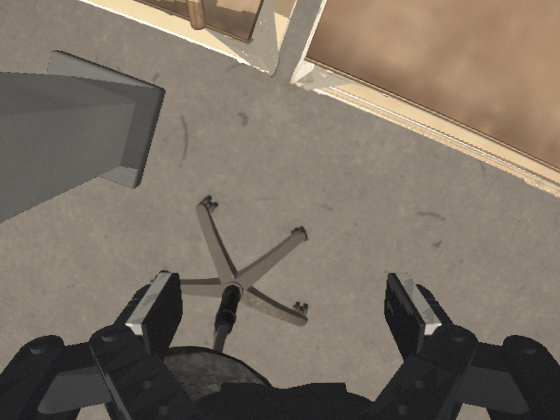

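```bash
python3 - <<'E'
from h import *
a=cv2.imread('pics/top0.png')
b=cv2.resize(a[190:270,190:370],None,fx=4.4,fy=4.4,interpolation=cv2.INTER_CUBIC); cv2.imwrite('pics/c1.png',b)
c=load('top0'); hsv=cv2.cvtColor(a,cv2.COLOR_BGR2HSV)
for name,lo,hi in [('brass',(12,150,150),(28,255,255)),('red',(0,160,120),(6,255,255)),('red2',(174,160,120),(180,255,255))]:
    m=cv2.inRange(hsv,lo,hi); n,l,st,ce=cv2.connectedComponentsWithStats(m)
    for i in range(1,n):
        if st[i,4]>3: print(name,st[i],ce[i].round(1),onz(c,ce[i],0.024).round(4))
E
```

```text
red [375 190  31  19 174] [389.5 198.9] [ 0.5931 -0.2802  0.024 ]
red [341 237   5   4  15] [342.9 238.4] [ 0.4774 -0.1443  0.024 ]
red [126 244   3  15  21] [126.9 250.1] [0.4395 0.4689 0.024 ]
red [129 244   3  14  22] [130.5 249.7] [0.4406 0.4586 0.024 ]
red [222 244   3   4   6] [223.3 245.8] [0.4536 0.1952 0.024 ]
```

View pics/c1.png

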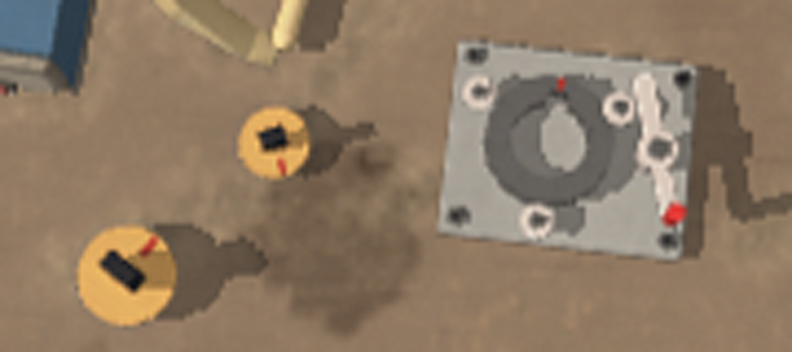

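```bash
python3 - <<'E'
from h import *
a=cv2.imread('pics/top0.png'); c=load('top0'); hsv=cv2.cvtColor(a,cv2.COLOR_BGR2HSV)
print(hsv[258,218],hsv[252,210])
m=cv2.inRange(hsv,(10,110,170),(26,255,255)); m[:190]=0;m[270:]=0;m[:,:200]=0;m[:,270:]=0
cs,_=cv2.findContours(m,cv2.RETR_EXTERNAL,cv2.CHAIN_APPROX_NONE)
for k in cs:
    if len(k)<20: continue
    P=np.array([onz(c,p,0.024)[:2] for p in k[:,0].astype(float)])
    (x,y),r=cv2.minEnclosingCircle((P*1000).astype(np.float32)); print(x,y,r, P.min(0),P.max(0), P.min(0)/2+P.max(0)/2)
def crop(p): return np.array(p)/4.4+190-0.5+.11
for n,p,z in [('redmark',(149,244),.024),('grip',(121,270),.063),('hole?',(562,135),.012),('slotmark',(561,84),.029),('c1',(459,42),.012),('c2',(695,66),.012),('c3',(682,262),.012),('c4',(438,232),.012),('s1',(480,92),.036),('s2',(619,107),.036),('s3',(538,220),.036),('hinge',(658,148),.0445),('pin',(674,213),.0725)]:
    print(n,onz(c,crop(p),z).round(4))
E
```

```text
[ 18 144 230] [ 18 144 228]
435.6793212890625 208.69964599609375 32.55401611328125 [0.40478266 0.18102331] [0.46738289 0.24087449] [0.43608277 0.2109489 ]
523.309814453125 116.06837463378906 23.719511032104492 [0.49963583 0.09492727] [0.5461986  0.13813491] [0.52291722 0.11653109]
redmark [0.4558 0.1949 0.024 ]
grip [0.4344 0.207  0.063 ]
hole? [ 0.5312 -0.0727  0.012 ]
slotmark [ 0.5619 -0.0712  0.029 ]
c1 [ 0.5933 -0.0049  0.012 ]
c2 [ 0.5781 -0.1607  0.012 ]
c3 [ 0.4482 -0.15    0.012 ]
c4 [0.4666 0.0083 0.012 ]
s1 [ 0.5549 -0.0182  0.036 ]
s2 [ 0.5456 -0.1081  0.036 ]
s3 [ 0.4716 -0.0555  0.036 ]
hinge [ 0.5174 -0.132   0.0445]
pin [ 0.4716 -0.1383  0.0725]
```

Call:
{"name": "carry_out", "arguments": {
  "increments": [
    [[0, 0, -60], [0.466, -0.356, -0.02], 0],
    [[0, 0, -60], [0.466, -0.356, -0.02], 0],
    [[0, 0, -60], [0.466, -0.356, -0.02], 0],
    [[0, 0, -60], [0.466, -0.356, -0.02], 0],
    [[0, 0, -60], [0.466, -0.356, -0.02], 0],
    [[0, 0, -60], [0.466, -0.356, -0.02], 0],
    [[0, 0, -60], [0.466, -0.356, -0.02], 0],
    [[0, 0, -60], [0.466, -0.356, -0.02], 0],
    [[0, 0, -60], [0.466, -0.356, -0.02], 0],
    [[0, 0, -60], [0.466, -0.356, -0.02], 0],
    [[0, 0, -60], [0.466, -0.356, -0.02], 0],
    [[0, 0, -60], [0.466, -0.356, -0.02], 0]
  ]
}}

```text
time_s: 1.15
tcp_pos: [0.4773, -0.1323, 0.2483]
tcp_rot: [0.76, 0.65, 0.0, -0.001]
force: [1.1, -1.0, -0.5]
grip_width: 0.0857
```

Call:
{"name": "carry_out", "arguments": {
  "increments": [
    [[0, 0, -2], [0.04, 0.018, 0], 0],
    [[0, 0, -2], [0.078, 0.034, 0], 0],
    [[0, 0, -2], [0.078, 0.034, 0], 0],
    [[0, 0, -2], [0.078, 0.034, 0], 0],
    [[0, 0, -2], [0.078, 0.034, 0], 0]
  ]
}}

```text
time_s: 1.57
tcp_pos: [0.5225, -0.0605, 0.248]
tcp_rot: [0.748, 0.663, -0.0, -0.001]
force: [-0.2, -0.9, -1.6]
grip_width: 0.0856
```

```bash
python3 - <<'E'
from h import *
s=observe(); print(s['tcp_pos'],s['tcp_rot'],s['q'],np.abs(s['qd']).max())
c=snap('wrist','w1'); print(ray(c,(280,210)))
cv2.imwrite('pics/w1_b.png',cv2.resize(cv2.imread('pics/w1.png'),(784,588),interpolation=cv2.INTER_CUBIC))
E
```

```text
[ 0.52254398 -0.06054956  0.24801666] [ 7.48400420e-01  6.63246488e-01 -3.10916101e-04 -9.00647705e-04] [-2.47074296e-01  2.37604664e-01  1.64474943e+00  5.26285992e-04
  1.26107711e+00 -1.26736375e-01] 0.0358745089490019
(array([0.53282929, 0.01689016, 0.39053892]), array([-0.04683753, -0.31144747, -0.94918439]))
```

View pics/w1_b.png

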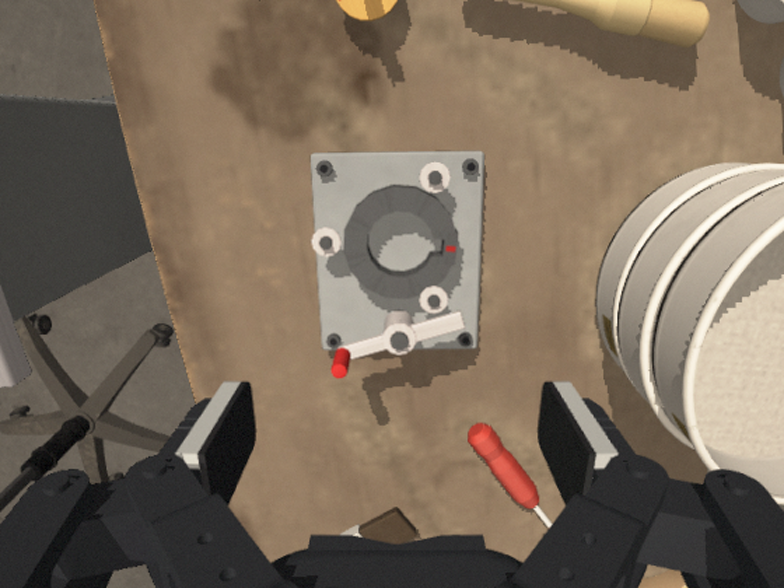

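```bash
python3 - <<'E'
from h import *
a=cv2.imread('pics/w1.png')
cv2.imwrite('pics/c2.png',cv2.resize(a[100:270,215:355],None,fx=4.2,fy=3.5,interpolation=cv2.INTER_CUBIC))
b=cv2.resize(a[125:225,235:345],None,fx=6,fy=6,interpolation=cv2.INTER_CUBIC); cv2.imwrite('pics/c2.png',cv2.convertScaleAbs(b,alpha=1.5,beta=10))
E
```

```text
(no output)
```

View pics/c2.png

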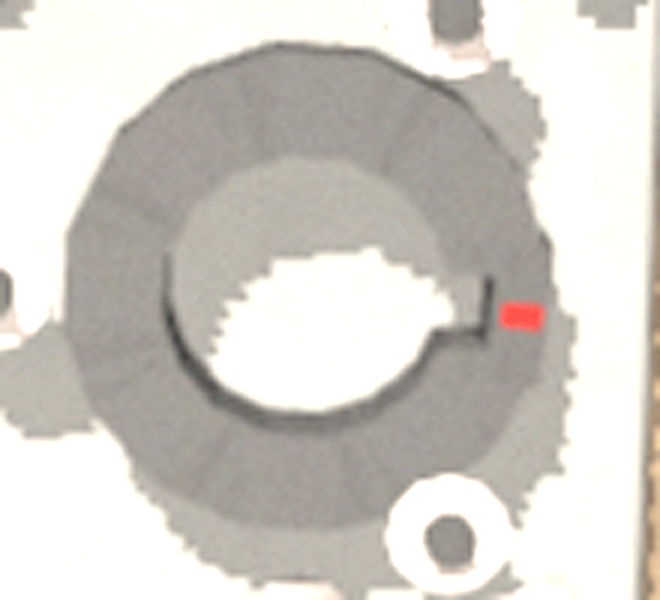

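```bash
python3 - <<'E'
from h import *
from scipy.optimize import least_squares
c=load('w1')
o=lambda p,z: onz(c,(235+p[0]/6-.42,125+p[1]/6-.42),z)
def fit(pts,z):
    P=np.array([o(p,z)[:2] for p in pts])*1000
    f=lambda v:np.hypot(P[:,0]-v[0],P[:,1]-v[1])-v[2]
    s=least_squares(f,[*P.mean(0),25]); print(s.x.round(2),np.abs(s.fun).max().round(2)); return s.x
h=fit([(305,155),(250,168),(205,200),(390,180),(420,210),(440,250),(163,290),(172,335),(200,385),(250,420),(310,432),(370,418),(410,385),(432,345)],.029)
fit([(280,42),(180,85),(120,130),(68,235),(68,310),(105,420),(200,505),(300,530),(375,525),(550,310),(550,245),(465,480)],.029)
for n,p in [('mark',(522,317)),('lc',(487,337)),('li',(437,337)),('uc',(490,280))]:
    q=o(p,.029)[:2]*1000; d=q-h[:2]; print(n,q.round(1),np.hypot(*d).round(1),np.degrees(np.arctan2(d[1],d[0])).round(1))
# base from corners/full image
a=lambda p,z: onz(c,(p[0]/1.4-.15,p[1]/1.4-.15),z)
C=[a(p,.012)[:2] for p in [(311,153),(484,152),(477,349),(322,349)]]
for x in C: print(x.round(4))
print('hinge',a((400,338),.0445),'pintop',a((343,355),.0725),'pinbot',a((338,374),.0445),'tip',a((462,320),.0445))
for p in [(327,240),(435,176),(434,298)]: print(a(p,.036))
E
```

```text
[525.5  -63.34  24.32] 0.7
[526.15 -63.45  42.62] 1.0
mark [562.3 -71.5] 37.6 -12.5
lc [555.9 -74.3] 32.3 -19.9
li [547.3 -73.3] 23.9 -24.6
uc [557.3 -64.3] 31.9 -1.8
[0.4681 0.0088]
[ 0.5948 -0.0058]
[ 0.5782 -0.1634]
[ 0.4503 -0.148 ]
hinge [ 0.51732    -0.13180102  0.0445    ] pintop [ 0.47740903 -0.12787453  0.0725    ] pinbot [ 0.46618138 -0.1561405   0.0445    ] tip [ 0.56482324 -0.12293128  0.0445    ]
[ 0.4734751  -0.05271619  0.036     ]
[ 0.5556248  -0.01673777  0.036     ]
[ 0.54610475 -0.10616909  0.036     ]
```

Call:
{"name": "carry_out", "arguments": {
  "increments": [
    [[0, 0, 31], [0.257, -0.119, 0.03], 0],
    [[0, 0, 31], [0.257, -0.119, 0.03], 0],
    [[0, 0, 31], [0.257, -0.119, 0.03], 0],
    [[0, 0, 31], [0.257, -0.119, 0.03], 0],
    [[0, 0, 31], [0.257, -0.119, 0.03], 0],
    [[0, 0, 31], [0.257, -0.119, 0.03], 0],
    [[0, 0, 31], [0.257, -0.119, 0.03], 0],
    [[0, 0, 31], [0.257, -0.119, 0.03], 0],
    [[0, 0, 31], [0.257, -0.119, 0.03], 0],
    [[0, 0, 31], [0.257, -0.119, 0.03], 0]
  ]
}}

```text
time_s: 2.45
tcp_pos: [0.4356, 0.2069, 0.2185]
tcp_rot: [0.899, 0.438, -0.001, -0.0]
force: [-0.3, -0.2, 0.3]
grip_width: 0.0855
```

```bash
python3 - <<'E'
from h import *
s=observe(); print(s['tcp_pos'],R.from_quat(s['tcp_rot']).as_matrix().round(3),s['q'])
c=snap('wrist','w2')
cv2.imwrite('pics/w2_b.png',cv2.resize(cv2.imread('pics/w2.png'),(784,588),interpolation=cv2.INTER_CUBIC))
E
```

```text
[0.43559933 0.20693287 0.21851868] [[ 0.616  0.788 -0.001]
 [ 0.788 -0.616 -0.   ]
 [-0.001 -0.001 -1.   ]] [2.99889318e-01 2.03277650e-01 1.77203734e+00 3.35293687e-04
 1.16768846e+00 9.62908407e-01]
```

View pics/w2_b.png

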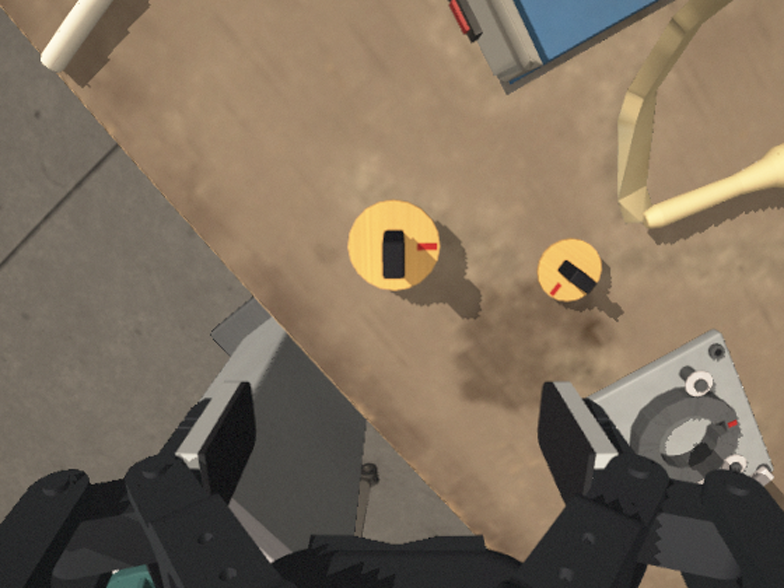

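```bash
cat >> h.py <<'E'
def circ(P):
    from scipy.optimize import least_squares
    s=least_squares(lambda v:np.hypot(P[:,0]-v[0],P[:,1]-v[1])-v[2],[*P.mean(0),P.std()*1.4]); return s.x,np.abs(s.fun).max()
E
python3 - <<'E'
from h import *
a=cv2.imread('pics/w2.png'); c=load('w2'); hsv=cv2.cvtColor(a,cv2.COLOR_BGR2HSV)
w=slice(130,225),slice(235,330)
m=np.zeros(a.shape[:2],np.uint8); m[w]=cv2.inRange(hsv[w],(14,110,120),(26,255,255))
m=cv2.morphologyEx(m,cv2.MORPH_OPEN,np.ones((3,3)))
cs,_=cv2.findContours(m,cv2.RETR_EXTERNAL,cv2.CHAIN_APPROX_NONE)
k=cv2.convexHull(max(cs,key=cv2.contourArea))[:,0].astype(float)
P=np.array([onz(c,p,.024)[:2] for p in k])*1000
x,e=circ(P); print(x,e)
mr=np.zeros(a.shape[:2],np.uint8); mr[w]=cv2.inRange(hsv[w],(0,150,100),(8,255,255)); ce=np.argwhere(mr>0).mean(0)[::-1]
q=onz(c,ce,.024)[:2]*1000-x[:2]; print('mark',np.hypot(*q),np.degrees(np.arctan2(q[1],q[0])))
mb=np.zeros(a.shape[:2],np.uint8); mb[w]=(hsv[w][...,2]<45).astype(np.uint8)*255
cs,_=cv2.findContours(mb,cv2.RETR_EXTERNAL,cv2.CHAIN_APPROX_NONE); k=max(cs,key=cv2.contourArea)[:,0].astype(float)
print(k.min(0),k.max(0)); B=cv2.minAreaRect((np.array([onz(c,p,.063)[:2] for p in k])*1000).astype(np.float32)); print(B)
E
```

```text
[435.78097734 208.87488901  32.05415004] 0.4114394273998627
mark 22.60785009252152 -38.06540629062461
[274. 165.] [288. 197.]
((438.4967346191406, 211.73410034179688), (28.677528381347656, 11.354751586914062), 54.897430419921875)
```

Call:
{"name": "carry_out", "arguments": {
  "increments": [
    [[0, 0, 0], [0.0016, -0.001, 0.04], 0],
    [[0, 0, 0], [0.0016, -0.001, 0.08], 0],
    [[0, 0, 0], [0.0016, -0.001, 0.12], 0.2],
    [[0, 0, 0], [0.0016, -0.001, 0.155], 0.4],
    [[0, 0, 0], [0.0016, -0.001, 0.175], 0.4],
    [[0, 0, 0], [0.0016, -0.001, 0.188], 0.4],
    [[0, 0, 0], [0.0016, -0.001, 0.188], 0.4]
  ],
  "force": 60
}}

```text
time_s: 3.08
tcp_pos: [0.4352, 0.2056, 0.0282]
tcp_rot: [0.9, 0.436, -0.003, -0.0]
force: [-0.6, 0.6, 0.3]
grip_width: 0.0509
```

Call:
{"name": "carry_out", "arguments": {
  "increments": [
    [[0, 0, 0], [0.003, -0.0015, -0.002], 0.4],
    [[0, 0, 0], [0.003, -0.0015, -0.002], 0.6],
    [[0, 0, 0], [0.003, -0.0015, -0.002], 1],
    [[0, 0, 0], [0.003, -0.0015, -0.002], 1],
    [[0, 0, 0], [0.003, -0.0015, -0.002], 1],
    [[0, 0, 0], [0.003, -0.0015, -0.002], 1],
    [[0, 0, 0], [0.003, -0.0015, -0.002], 1],
    [[0, 0, 0], [0.003, -0.0015, -0.002], 1]
  ],
  "force": 60
}}

```text
time_s: 3.75
tcp_pos: [0.4367, 0.2091, 0.0312]
tcp_rot: [0.9, 0.437, -0.002, -0.0]
force: [-1.1, -1.0, 8.4]
grip_width: 0.013
```

Call:
{"name": "carry_out", "arguments": {
  "increments": [
    [[0, 0, 0], [0, 0, -0.02], 1],
    [[0, 0, 0], [0, 0, -0.05], 1],
    [[0, 0, 0], [0, 0, -0.085], 1],
    [[0, 0, -7], [-0.02, 0.03, -0.09], 1],
    [[0, 0, -14], [-0.04, 0.06, -0.09], 1],
    [[0, 0, -20], [-0.06, 0.09, -0.09], 1],
    [[0, 0, -26.7], [-0.08, 0.12, -0.09], 1],
    [[0, 0, -26.7], [-0.1, 0.15, -0.09], 1],
    [[0, 0, -26.7], [-0.12, 0.18, -0.09], 1],
    [[0, 0, -26.7], [-0.14, 0.21, -0.09], 1],
    [[0, 0, -26.7], [-0.155, 0.232, -0.09], 1],
    [[0, 0, -26.7], [-0.159, 0.238, -0.09], 1]
  ]
}}

```text
time_s: 4.75
tcp_pos: [0.5275, -0.067, 0.1217]
tcp_rot: [0.775, 0.632, -0.002, 0.001]
force: [-0.1, 0.6, -1.5]
grip_width: 0.0129
```

Call:
{"name": "carry_out", "arguments": {
  "increments": [
    [[0, 0, 0], [0, 0, 0], 1],
    [[0, 0, 0], [0, 0, 0], 1],
    [[0, 0, 0], [0, 0, 0], 1]
  ]
}}

```text
time_s: 5.0
tcp_pos: [0.5265, -0.0658, 0.1215]
tcp_rot: [0.775, 0.632, -0.002, 0.0]
force: [0.9, 0.5, -2.7]
grip_width: 0.0132
```

```bash
python3 - <<'E'
from h import *
s=observe(); print(s['tcp_pos'],R.from_quat(s['tcp_rot']).as_matrix().round(4),s['q'],s['force'],s['torque'],s['grip_width'])
c=snap('wrist','w3')
cv2.imwrite('pics/w3_b.png',cv2.resize(cv2.imread('pics/w3.png'),(784,588),interpolation=cv2.INTER_CUBIC))
c=snap('scene','s3')
cv2.imwrite('pics/s3_b.png',cv2.resize(cv2.imread('pics/s3.png')[150:290,230:420],None,fx=4,fy=4,interpolation=cv2.INTER_CUBIC))
E
```

```text
[ 0.52652429 -0.06579072  0.12145913] [[ 0.2015  0.9795 -0.0025]
 [ 0.9795 -0.2015 -0.0029]
 [-0.0033 -0.0018 -1.    ]] [-0.25210628  0.39025054  1.78076865 -0.00413302  0.9722427  -0.04691877] [ 0.86601462  0.4779668  -2.74478831] [ 0.08331675  0.02412777 -0.01645398] 0.013178524653593095
```

View pics/w3_b.png

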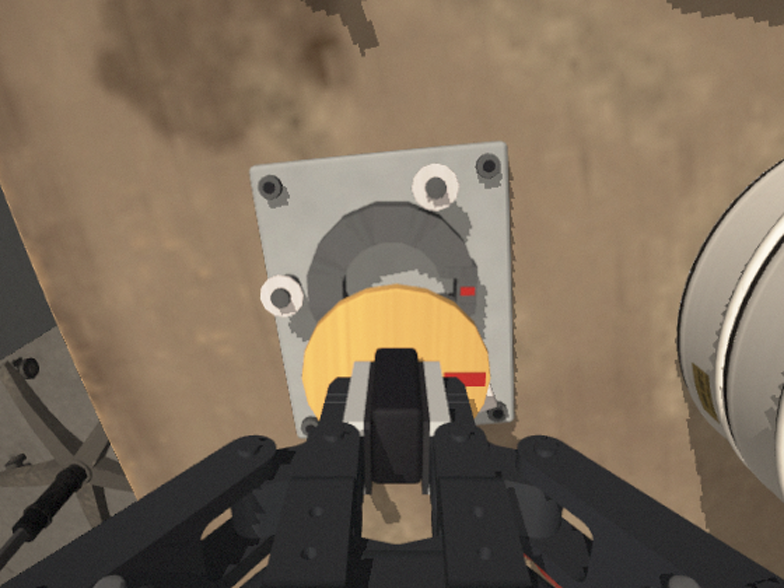

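View pics/s3_b.png

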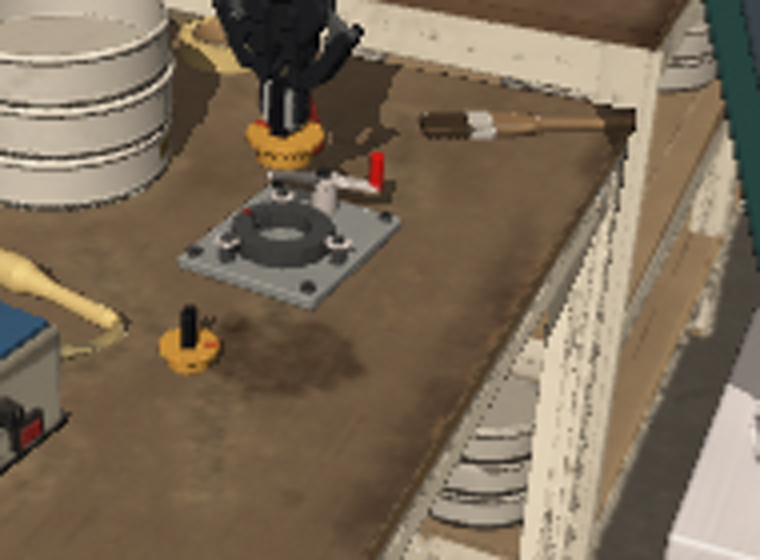

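```bash
python3 - <<'E'
from h import *
a=cv2.imread('pics/w3.png'); c=load('w3'); hsv=cv2.cvtColor(a,cv2.COLOR_BGR2HSV)
m=cv2.inRange(hsv,(12,110,150),(28,255,255)); m[:195]=0;m[310:]=0;m[:,:210]=0;m[:,355:]=0
mr=cv2.inRange(hsv,(0,150,100),(8,255,255)); mr[:,:300]=0; mr[:,360:]=0
n,l,st,ce=cv2.connectedComponentsWithStats(mr)
cs,_=cv2.findContours(m|mr*(np.arange(420)[:,None]>240),cv2.RETR_EXTERNAL,cv2.CHAIN_APPROX_NONE)
k=max(cs,key=cv2.contourArea)[:,0]
h=cv2.convexHull(k)[:,0].astype(float); h=h[h[:,1]<268]
for z in (.112,.1145,.117):
    x,e=circ(np.array([onz(c,p,z)[:2] for p in h])*1000); print(z,x,e)
x,e=circ(np.array([onz(c,p,.1145)[:2] for p in h])*1000)
for i in range(1,n):
    if st[i,4]>20:
        z=.1145 if ce[i][1]>240 else .029
        q=onz(c,ce[i],z)[:2]*1000; x0=x[:2] if z>.1 else np.array([525.5,-63.3]); d=q-x0; print(st[i],q,np.hypot(*d),np.degrees(np.arctan2(d[1],d[0])))
b=cv2.resize(a[120:215,215:350],None,fx=5.5,fy=5.5,interpolation=cv2.INTER_CUBIC); cv2.imwrite('pics/c3.png',cv2.convertScaleAbs(b,alpha=1.5,beta=10))
E
```

```text
0.112 [526.99916364 -66.27721843  31.37590442] 0.539770427119791
0.1145 [527.26876796 -65.00132633  30.85871687] 0.530873072531552
0.117 [527.53837228 -63.72543423  30.34152931] 0.5219757179050291
[329 205  10   6  60] [561.9888702  -71.33833859] 37.363786417491745 -12.423573823131639
[317 266  30  10 217] [550.96995049 -71.80453782] 24.658259058563807 -16.0156501737241
```

View pics/c3.png

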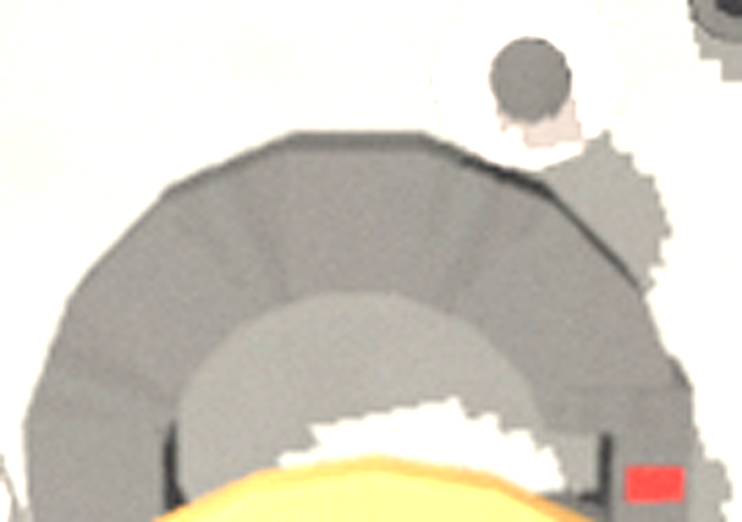

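Call:
{"name": "carry_out", "arguments": {
  "increments": [
    [[0, 0, 0.8], [0.0022, -0.0015, 0.02], 1],
    [[0, 0, 0.8], [0.0022, -0.0015, 0.04], 1],
    [[0, 0, 0.8], [0.0022, -0.0015, 0.053], 1],
    [[0, 0, 0.8], [0.0022, -0.0015, 0.055], 1],
    [[0, 0, 0.8], [0.0022, -0.0015, 0.055], 1],
    [[0, 0, 0.8], [0.0022, -0.0015, 0.055], 1]
  ]
}}

```text
time_s: 5.6
tcp_pos: [0.5257, -0.0626, 0.067]
tcp_rot: [0.779, 0.627, -0.002, 0.001]
force: [-0.1, 0.5, -2.9]
grip_width: 0.013
```

Call:
{"name": "carry_out", "arguments": {
  "increments": [
    [[0, 0, 0], [-0.0006, 0, 0.003], 1],
    [[0, 0, 0], [-0.0006, 0, 0.006], 1],
    [[0, 0, 0], [-0.0006, 0, 0.008], 1],
    [[0, 0, 0], [-0.0006, 0, 0.01], 1],
    [[0, 0, 0], [-0.0006, 0, 0.012], 1],
    [[0, 0, 0], [-0.0006, 0, 0.012], 1],
    [[0, 0, 0], [-0.0006, 0, 0.012], 1]
  ]
}}

```text
time_s: 6.18
tcp_pos: [0.5254, -0.0633, 0.0549]
tcp_rot: [0.779, 0.627, -0.002, 0.001]
force: [-0.1, -0.3, -1.9]
grip_width: 0.0132
```

Call:
{"name": "carry_out", "arguments": {
  "increments": [
    [[0, 0, 0], [0, 0, 0.002], 1],
    [[0, 0, 0], [0, 0, 0.004], 1],
    [[0, 0, 0], [0, 0, 0.006], 1],
    [[0, 0, 0], [0, 0, 0.007], 1],
    [[0, 0, 0], [0, 0, 0.007], 1],
    [[0, 0, 0], [0, 0, 0.007], 1]
  ]
}}

```text
time_s: 6.68
tcp_pos: [0.5253, -0.0633, 0.0478]
tcp_rot: [0.779, 0.627, -0.002, 0.0]
force: [-0.1, 0.2, -2.4]
grip_width: 0.0131
```

Call:
{"name": "carry_out", "arguments": {
  "increments": [
    [[0, 0, 0], [0, 0, 0.002], 1],
    [[0, 0, 0], [0, 0, 0.004], 1],
    [[0, 0, 0], [0, 0, 0.005], 1],
    [[0, 0, 0], [0, 0, 0.005], 1],
    [[0, 0, 0], [0, 0, 0.005], 1]
  ]
}}

```text
time_s: 7.1
tcp_pos: [0.5254, -0.0633, 0.0433]
tcp_rot: [0.779, 0.627, -0.002, 0.001]
force: [-2.2, -0.0, 4.2]
grip_width: 0.0131
```

Call:
{"name": "carry_out", "arguments": {
  "increments": [
    [[0, 0, 0], [0, 0, 0.001], 1],
    [[0, 0, 0], [0, 0, 0.001], 1],
    [[0, 0, 0], [0, 0, 0.001], 1]
  ]
}}

```text
time_s: 7.35
tcp_pos: [0.5254, -0.0632, 0.0432]
tcp_rot: [0.779, 0.627, -0.002, 0.001]
force: [-3.3, 1.0, 11.8]
grip_width: 0.0133
```

Call:
{"name": "carry_out", "arguments": {
  "increments": [
    [[0, 0, 0], [0, 0, -0.0005], 0.5],
    [[0, 0, 0], [0, 0, -0.0005], 0.5],
    [[0, 0, 0], [0, 0, -0.0005], 0.5],
    [[0, 0, 0], [0, 0, -0.0005], 0.5],
    [[0, 0, 0], [0, 0, -0.02], 0.5],
    [[0, 0, 0], [0, 0, -0.05], 0.5],
    [[0, 0, 0], [0, 0, -0.085], 0.5],
    [[0, 0, 0], [0, 0, -0.12], 0.5],
    [[0, 0, 0], [0, 0, -0.15], 0.5],
    [[0, 0, 0], [0, 0, -0.15], 0.5],
    [[0, 0, 0], [0, 0, -0.15], 0.5]
  ]
}}

```text
time_s: 8.27
tcp_pos: [0.5272, -0.0631, 0.1951]
tcp_rot: [0.779, 0.627, -0.0, 0.003]
force: [0.3, 0.0, -0.5]
grip_width: 0.0425
```

```bash
python3 - <<'E'
from h import *
s=observe(); print(s['tcp_pos'],R.from_quat(s['tcp_rot']).as_matrix().round(4),s['force'],s['grip_width'])
c=snap('wrist','w4')
cv2.imwrite('pics/w4_b.png',cv2.resize(cv2.imread('pics/w4.png'),(784,588),interpolation=cv2.INTER_CUBIC))
E
```

```text
[ 0.52721388 -0.06314511  0.1951008 ] [[ 0.2132  0.977   0.0028]
 [ 0.977  -0.2131 -0.0043]
 [-0.0036  0.0036 -1.    ]] [ 0.32473261  0.03382101 -0.50472814] 0.04248581045683505
```

View pics/w4_b.png

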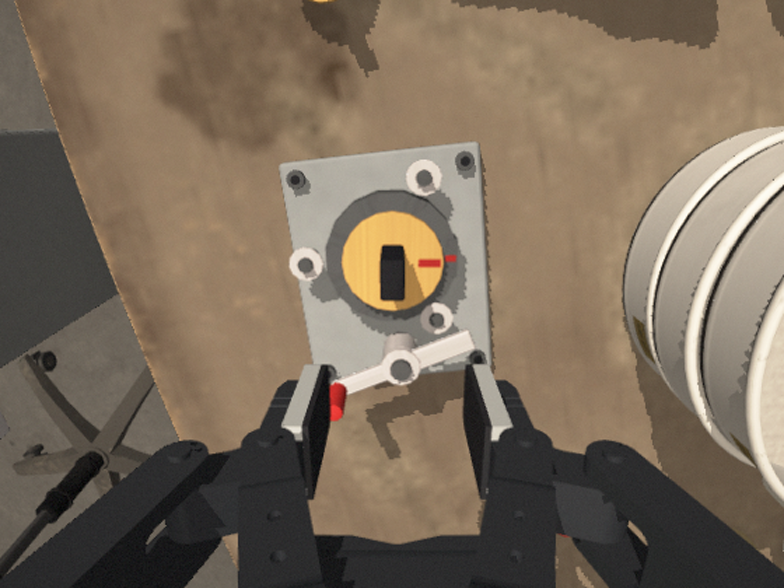

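```bash
python3 - <<'E'
from h import *
for f in ['w1','top0']:
    a=cv2.imread(f'pics/{f}.png'); c=load(f); hsv=cv2.cvtColor(a,cv2.COLOR_BGR2HSV)
    p=proj(c,[[.4731,-.1401,.0725],[.4731,-.1401,.0445]]); print(f,p)
    m=cv2.inRange(hsv,(0,150,90),(8,255,255)); n,l,st,ce=cv2.connectedComponentsWithStats(m)
    for i in range(1,n):
        if np.hypot(*(ce[i]-p[0]))<25: print(st[i],ce[i],onz(c,ce[i],.0605))
E
```

```text
w1 [[242.46943568 265.00391802]
 [245.30235437 252.92453955]]
[237 249  13  21 212] [242.89150943 259.13207547] [ 0.47232805 -0.13945879  0.0605    ]
top0 [[343.42360043 237.47448687]
 [342.28184375 238.88312876]]
[341 237   5   4  16] [342.8125 238.375 ] [ 0.4722884  -0.13976604  0.0605    ]
```

Call:
{"name": "carry_out", "arguments": {
  "increments": [
    [[0, 0, 7], [-0.03, -0.013, 0.01], 0.5],
    [[0, 0, 14], [-0.06, -0.026, 0.03], 0.5],
    [[0, 0, 21], [-0.0864, -0.0373, 0.05], 0.5],
    [[0, 0, 28], [-0.0864, -0.0373, 0.08], 0.5],
    [[0, 0, 35], [-0.0864, -0.0373, 0.08], 0.5],
    [[0, 0, 42], [-0.0864, -0.0373, 0.08], 0.5],
    [[0, 0, 49], [-0.0864, -0.0373, 0.08], 0.5],
    [[0, 0, 56], [-0.0864, -0.0373, 0.08], 0.5],
    [[0, 0, 63], [-0.0864, -0.0373, 0.08], 0.5],
    [[0, 0, 68], [-0.0864, -0.0373, 0.08], 0.5],
    [[0, 0, 68], [-0.0864, -0.0373, 0.08], 0.5],
    [[0, 0, 68], [-0.0864, -0.0373, 0.08], 0.5]
  ]
}}

```text
time_s: 9.32
tcp_pos: [0.4697, -0.139, 0.1123]
tcp_rot: [0.996, 0.086, -0.002, 0.001]
force: [-0.5, -1.0, 0.5]
grip_width: 0.043
```

```bash
python3 - <<'E'
from h import *
s=observe(); M=R.from_quat(s['tcp_rot']).as_matrix();print(s['tcp_pos'],M.round(4),s['force'],s['q'])
print('to pin, tool axes',M.T@(np.array([.4723,-.1396,.0475])-s['tcp_pos']))
snap('wrist','w5')
E
```

```text
[ 0.46967339 -0.13902553  0.11234156] [[ 0.9853  0.1711 -0.0036]
 [ 0.1711 -0.9853 -0.0022]
 [-0.0039  0.0015 -1.    ]] [-0.54801188 -0.95640347  0.50515564] [-0.42627287  0.35478858  1.87607273 -0.00435309  0.91312157  0.97527058]
to pin, tool axes [0.00274323 0.00091787 0.06483278]
```

View pics/w5.png

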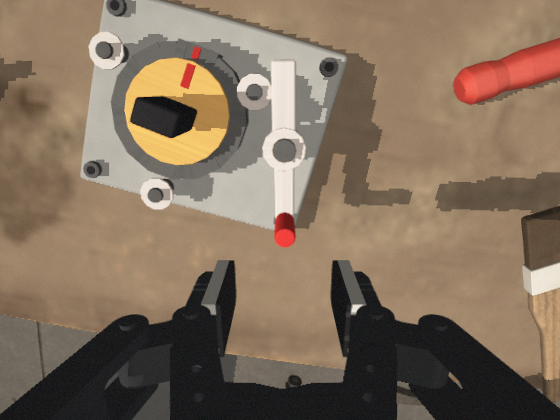

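Call:
{"name": "carry_out", "arguments": {
  "increments": [
    [[0, 0, 0], [0.0027, 0.0009, 0.02], 0.5],
    [[0, 0, 0], [0.0027, 0.0009, 0.04], 0.5],
    [[0, 0, 0], [0.0027, 0.0009, 0.058], 0.5],
    [[0, 0, 0], [0.0027, 0.0009, 0.063], 0.5],
    [[0, 0, 0], [0.0027, 0.0009, 0.063], 0.5],
    [[0, 0, 0], [0.0027, 0.0009, 0.063], 0.6],
    [[0, 0, 0], [0.0027, 0.0009, 0.063], 1],
    [[0, 0, 0], [0.0027, 0.0009, 0.063], 1],
    [[0, 0, 0], [0.0027, 0.0009, 0.063], 1],
    [[0, 0, 0], [0.0027, 0.0009, 0.063], 1],
    [[0, 0, 0], [0.0027, 0.0009, 0.063], 1]
  ],
  "force": 40
}}

```text
time_s: 10.28
tcp_pos: [0.4733, -0.14, 0.0505]
tcp_rot: [0.996, 0.086, -0.001, 0.002]
force: [-1.2, 0.8, 7.6]
grip_width: 0.0104
```

```bash
cat > arc.py <<'E'
from h import *
import sys
H=np.array([.5173,-.1318]); tot=float(sys.argv[1]); n=int(sys.argv[2])
s=observe(); M=R.from_quat(s['tcp_rot']).as_matrix(); p=s['tcp_pos']
v=p[:2]-H; r=np.hypot(*v); a0=np.arctan2(v[1],v[0]); print(p,s['force'].round(1),s['grip_width'],'r',r,'ang',np.degrees(a0), 'theta',np.degrees(np.arctan2(M[1,0],M[0,0])))
for i in range(1,n+1):
    a=a0+np.radians(tot)*i/n; rr=r+(.045-r)*i/n
    t=np.array([*(H+rr*np.array([np.cos(a),np.sin(a)])),.0485])
    print([0,0,round(-tot*i/n,1)],(M.T@(t-p)).round(4).tolist())
E
python3 arc.py 48 10
```

```text
[ 0.47329615 -0.14002696  0.05054369] [-1.2  0.8  7.6] 0.01040313636719766 r 0.04476630208639245 ang -169.41023205294178 theta 9.870629129835873
[0, 0, -4.8] [0.0002, 0.0037, 0.0021]
[0, 0, -9.6] [0.0007, 0.0075, 0.0021]
[0, 0, -14.4] [0.0015, 0.0111, 0.0021]
[0, 0, -19.2] [0.0026, 0.0147, 0.0021]
[0, 0, -24.0] [0.004, 0.0182, 0.0021]
[0, 0, -28.8] [0.0057, 0.0216, 0.0021]
[0, 0, -33.6] [0.0077, 0.0248, 0.0021]
[0, 0, -38.4] [0.0099, 0.0278, 0.0021]
[0, 0, -43.2] [0.0124, 0.0306, 0.0021]
[0, 0, -48.0] [0.0151, 0.0332, 0.0021]
```

Call:
{"name": "carry_out", "arguments": {
  "increments": [
    [[0, 0, -4.8], [0.0002, 0.0037, -0.001], 1],
    [[0, 0, -9.6], [0.0007, 0.0075, -0.001], 1],
    [[0, 0, -14.4], [0.0015, 0.0111, -0.001], 1],
    [[0, 0, -19.2], [0.0026, 0.0147, -0.001], 1],
    [[0, 0, -24], [0.004, 0.0182, -0.001], 1],
    [[0, 0, -28.8], [0.0057, 0.0216, -0.001], 1],
    [[0, 0, -33.6], [0.0077, 0.0248, -0.001], 1],
    [[0, 0, -38.4], [0.0099, 0.0278, -0.001], 1],
    [[0, 0, -43.2], [0.0124, 0.0306, -0.001], 1],
    [[0, 0, -48], [0.0151, 0.0332, -0.001], 1]
  ]
}}

```text
time_s: 11.12
tcp_pos: [0.4932, -0.1686, 0.0508]
tcp_rot: [0.874, 0.485, -0.001, -0.0]
force: [3.1, 6.0, -6.2]
grip_width: 0.0103
```

```bash
python3 arc.py 30 7
```

```text
[ 0.49321935 -0.16855746  0.05083537] [ 3.1  6.  -6.2] 0.01032386917168672 r 0.043943014604075264 ang -123.22972875625251 theta 58.05231764700279
[0, 0, -4.3] [-0.0001, 0.0033, 0.0023]
[0, 0, -8.6] [0.0, 0.0066, 0.0023]
[0, 0, -12.9] [0.0004, 0.0099, 0.0023]
[0, 0, -17.1] [0.0011, 0.0132, 0.0023]
[0, 0, -21.4] [0.002, 0.0164, 0.0023]
[0, 0, -25.7] [0.0031, 0.0195, 0.0023]
[0, 0, -30.0] [0.0045, 0.0226, 0.0023]
```

Call:
{"name": "carry_out", "arguments": {
  "increments": [
    [[0, 0, -4.3], [-0.0001, 0.0033, 0.0005], 1],
    [[0, 0, -8.6], [0, 0.0066, 0.0005], 1],
    [[0, 0, -12.9], [0.0004, 0.0099, 0.0005], 1],
    [[0, 0, -17.1], [0.0011, 0.0132, 0.0005], 1],
    [[0, 0, -21.4], [0.002, 0.0164, 0.0005], 1],
    [[0, 0, -25.7], [0.0031, 0.0195, 0.0005], 1],
    [[0, 0, -28], [0.0039, 0.0213, 0.0005], 1],
    [[0, 0, -28], [0.0039, 0.0213, 0.0005], 1],
    [[0, 0, -28], [0.0039, 0.0213, 0.0005], 1]
  ]
}}

```text
time_s: 11.87
tcp_pos: [0.513, -0.1748, 0.0506]
tcp_rot: [0.731, 0.682, -0.0, -0.002]
force: [0.5, 7.1, 3.9]
grip_width: 0.0101
```

```bash
python3 arc.py 3 1;python3 - <<'E'
from h import *
snap('top','t6');snap('wrist','w6')
a=cv2.imread('pics/t6.png');cv2.imwrite('pics/t6_b.png',cv2.resize(a[180:280,270:370],None,fx=5.8,fy=5.8,interpolation=cv2.INTER_CUBIC))
E
```

```text
[ 0.51302995 -0.1747622   0.05057867] [0.5 7.1 3.9] 0.010146010140165017 r 0.043173884297172185 ang -95.67603214808692 theta 86.03179674248321
[0, 0, -3.0] [-0.0018, 0.0023, 0.0021]
```

View pics/w6.png

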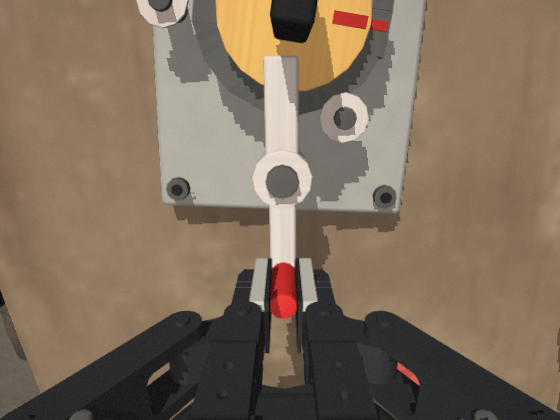

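Call:
{"name": "carry_out", "arguments": {
  "increments": [
    [[0, 0, -1], [-0.001, 0.001, 0], 1],
    [[0, 0, -2], [-0.0015, 0.002, 0], 1],
    [[0, 0, -3], [-0.0015, 0.003, 0], 1],
    [[0, 0, -3], [-0.0015, 0.004, 0], 1],
    [[0, 0, -3], [-0.0015, 0.0045, 0], 1],
    [[0, 0, -3], [-0.0015, 0.0045, 0], 1]
  ]
}}

```text
time_s: 12.47
tcp_pos: [0.5132, -0.1747, 0.0504]
tcp_rot: [0.713, 0.701, -0.002, -0.006]
force: [-10.1, 4.1, 10.6]
grip_width: 0.0107
```

```bash
python3 arc.py 3 1
```

```text
[ 0.51324847 -0.17469779  0.05042467] [-10.1   4.1  10.6] 0.0106796501423913 r 0.043088685721574135 ang -95.3953565483383 theta 89.04136321011877
[0, 0, -3.0] [-0.002, 0.0022, 0.0019]
```

Call:
{"name": "carry_out", "arguments": {
  "increments": [
    [[0, 0, 0], [0, 0, 0], 0.7],
    [[0, 0, 0], [0, 0, 0], 0.5],
    [[0, 0, 0], [0, 0, 0], 0.5],
    [[0, 0, 0], [0, 0, 0], 0.5],
    [[0, 0, 0], [0, 0, -0.02], 0.5],
    [[0, 0, 0], [0, 0, -0.05], 0.5],
    [[0, 0, 0], [0, 0, -0.09], 0.5],
    [[0, 0, 0], [0, 0, -0.13], 0.5],
    [[0, 0, 0], [0, 0, -0.15], 0.5],
    [[0, 0, 0], [0, 0, -0.15], 0.5],
    [[0, 0, 0], [0, 0, -0.15], 0.5],
    [[0, 0, 0], [0, 0, -0.15], 0.5]
  ]
}}

```text
time_s: 13.47
tcp_pos: [0.5144, -0.1754, 0.1997]
tcp_rot: [0.713, 0.701, -0.002, -0.006]
force: [0.4, 0.6, 1.0]
grip_width: 0.0425
```

```bash
python3 - <<'E'
from h import *
s=observe(); print(s['tcp_pos'],s['force'],s['grip_width'])
snap('wrist','w7');c=snap('scene','s7')
cv2.imwrite('pics/w7_b.png',cv2.resize(cv2.imread('pics/w7.png'),(784,588),interpolation=cv2.INTER_CUBIC))
a=cv2.imread('pics/s7.png');cv2.imwrite('pics/s7_b.png',cv2.resize(a[150:290,230:420],None,fx=4,fy=4,interpolation=cv2.INTER_CUBIC))
E
```

```text
[ 0.51441925 -0.17539019  0.1996726 ] [0.39725751 0.62720351 1.03589415] 0.04248700695671598
```

View pics/w7_b.png

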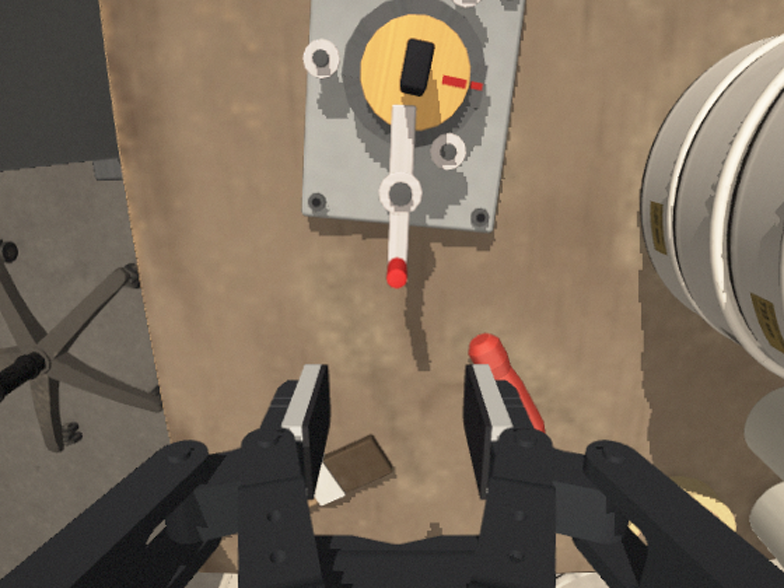

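View pics/s7_b.png

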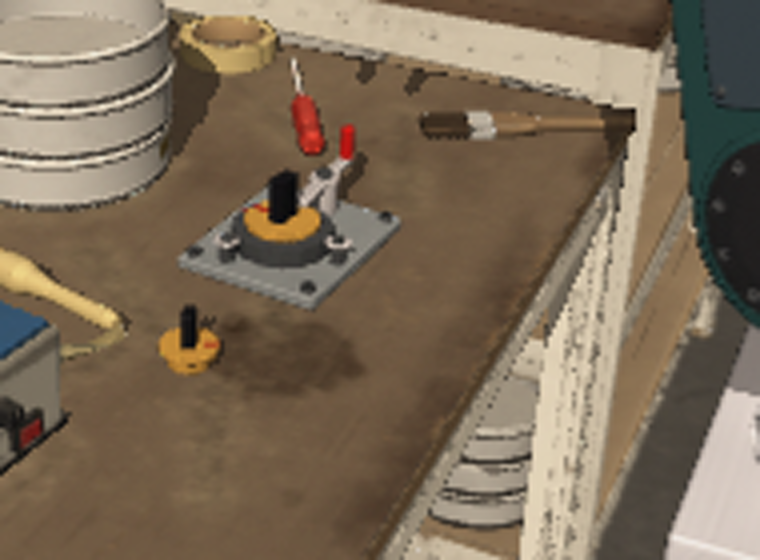

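```bash
python3 - <<'E'
from h import *
c=load('w7'); a=lambda p,z: onz(c,(p[0]/1.4-.15,p[1]/1.4-.15),z)[:2]
t=a((404,106),.0445);h=a((400,192),.0445)
m=cv2.inRange(cv2.cvtColor(cv2.imread('pics/w7.png'),cv2.COLOR_BGR2HSV),(0,150,90),(8,255,255)); n,l,st,ce=cv2.connectedComponentsWithStats(m)
for i in range(1,n):
    if np.hypot(*(ce[i]-(283,194)))<12: p=onz(c,ce[i],.0605)[:2]
e1=a((303,214),.012);e2=a((492,230),.012)
g=lambda u:np.degrees(np.arctan2(u[1],u[0]))
print(t,h,p,'blade',g(t-h),'tail',g(h-p),g(t-p),'base x',g(e2-e1))
E
```

```text
[ 0.51936901 -0.08324662] [ 0.51640175 -0.13174554] [ 0.51378936 -0.17712591] blade 86.49889380208133 tail 86.70531721563546 86.5986659292032 base x -5.708791209741555
```

```bash
python3 -c "
from h import *
print(job_done())"
```

```text
the job is handed in; nothing more can be done
None
```

The bushing is fully home in the pocket, released, and the keeper is swung round to its stop with its blade over the flange. I handed the job in at about 13.5 s of the 72 s allowed.

- **Seating:** The hole lay at about (525.5, -63.3) mm, with the slot at roughly -12° in world axes. I gripped the bushing by its black bar, and it dropped in on the first try, so no shuffling was needed. It stopped firmly with its underside at z ≈ 12 mm, which is the fully-home height, under about 12 N. In the picture taken after release, its red mark lined up with the slot's mark.
- **Keeper:** I gripped the red pin and swung it until it met firm resistance of about 10 N, then let go and rose clear. The last wrist picture puts the keeper at about 92.5° (1.61 rad), against a stop at 1.62 rad, with the blade over the flange.
- **Final state:** The gripper was about 0.13 m above the pin at handover, with the wrist force near zero. I touched nothing else on the bench. The smaller bushing, screwdriver and flat brush look unmoved; I did not re-check the marker, eraser and sieve brush in a full view.
- **Disagreement:** The arm's own position gave the keeper as about 91° while it was pushing, against 92.5° from the camera. I trusted the camera reading because the stop was felt.

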